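# Index the specimen carousel to the chute

### The job

Pull up the sprung knob of the specimen carousel, turn the carousel until the square resin mount stands at the take-off chute, and let the knob snap fully home into the notch there, which is a few degrees off its nominal place and has to be felt for. Keep all the mounts upright in their pockets, leave the other things on the bench alone, and let go.

Things in the scene. Friction and masses are not known exactly. Their poses are not given: they have to be found in the camera images.
- housing: The fixed housing of the specimen indexer: a grey round drum 176 mm in diameter and 58 mm high, on the bench, with an open aluminium take-off chute (60 mm wide) fixed to one side. Origin on the carousel's vertical axis at bench height; z up, +x points from the axis to the chute.
- take_off (a point): Fixed point in the housing: the take-off place just inside the chute, 66 mm from the axis along the housing's +x, 85 mm above the bench.
- carousel (a joint): Turn of the carousel, rad, counter-clockwise from above; 0 at the start (an empty pocket at the chute). A round aluminium disc 192 mm wide, top 70 mm above the bench, six pockets (45 mm inside, rims 6 mm high) 66 mm from the axis, 60 degrees apart. Turns with the knob, freely while the knob is held well out, over half a turn either way; knob home locks it.
- knob (a joint): How far the knob is pulled up, m: 0 = fully home in a notch, 0.014 = end stop. Spring and weight pull it down, 8 N at home, 11 N at the stop. Above 0.0085 it frees the carousel. Let go between notches it stays 0.007 to 0.008 proud, its key rubbing on the plain ring (0.3 N m to turn it so); over a notch it snaps home, unless gripped firmly: then the hand feels the spring's pull.
- notch_ring (a point): Centre of the hidden notch ring under the disc, on the axis, 54 mm above the bench. One notch per pocket, 60 degrees apart, but seen from the park notch the other five are all shifted together by an unknown angle, up to 8 degrees (0.14 rad) either way: the right one must be felt for. The key under the knob drops in when within about 1.8 degrees (0.03 rad) of a notch.
- knob_grip (a point): Centre of the knob's grip bar: a black bar 76 mm long, 18 mm wide, 28 mm high, on an upright stem 16 mm thick in the middle of the carousel. This point is on the axis, 144 mm above the bench when home, and rises with the knob. Its x axis is along the bar (at the start it points to the chute), z up. The bar's underside is 60 mm above the disc, free space all round it.
- square_mount_mid (a point): Centre (half-way up) of the only square specimen mount: a black resin block 30 x 30 x 30 mm with a small metal disc on top, standing loose in a carousel pocket; at the start two pockets from the chute, to one side or the other.
- round_tall_mid (a point): Centre (half-way up) of a round black resin mount, 42 mm in diameter, 32 mm high, standing loose in another pocket of the carousel.
- round_low_a_mid (a point): Centre (half-way up) of a round black resin mount, 42 mm in diameter, 18 mm high, standing loose in another pocket of the carousel.
- round_low_b_mid (a point): Centre (half-way up) of a round black resin mount, 42 mm in diameter, 18 mm high, standing loose in another pocket of the carousel.
- round_mid_mid (a point): Centre (half-way up) of a round black resin mount, 42 mm in diameter, 25 mm high, standing loose in another pocket of the carousel.
- blower: Bystander: a green blower bulb standing on its base, 54 mm in diameter, 98 mm high; origin under its centre.
- mouse: Bystander: a black computer mouse 105 mm long, 62 mm wide, 30 mm high; origin at its underside.
- brush: Bystander: a hand brush 170 mm long, lying; origin at its underside.
- jar: Bystander: an amber jar 56 mm in diameter, 75 mm high; origin under its centre.
- stub_tray: Bystander: a clear divided tray 120 x 85 x 28 mm; origin under its centre.
- tweezers: Bystander: steel tweezers about 145 mm long lying flat beside the housing; origin under its middle.
- stub_holder: Bystander: a stepped metal stub holder 38 mm in diameter, 30 mm high, beside the housing; origin under its centre.
There are look-alikes about, which are no part of the job. Leave any orange or red look-alike of the part that bears round_low_a_mid alone. What is shaped like the part that bears square_mount_mid but yellow is not meant.

How it is judged:
By the outcome, as a careful person would: the job done as asked, in the order asked, and still so for the second after the job is handed in, with the robot touching nothing.
It also fails if it takes over 51 s, if anything falls off the work surface, if the arm or the gripper's body presses on something with over 40 N, if the wrist force passes 120 N, or if a joint passes its speed limit or range.

### The arm

A 6-joint arm with a two-finger parallel gripper is mounted at the origin on the work surface. World frame = base frame: x ahead of the robot, y to its left, z up, the work surface at z = 0. Lengths are in m, angles in rad, forces in N, time in s.
With the tool pointing down it reaches from about 0.3 to 0.775 m from the base axis. Payload 14.6 kg.
Tool frame: the origin (TCP) lies at the very end of the fingers, on their centre line; the grasp point (between the pads) lies 19 mm behind it (ctrl.hold_point_z is the distance from the TCP to the grasp point, in m); x points along the fingers, y is the direction in which the jaws open and shut, and the axes are right-handed (so a half turn about x gives the same grasp; the last joint's range is limited). The gripper opens to 94 mm and grips with 3 to 60 N. Pads are 16 mm wide; open, the fingers measure 119 mm over their backs; the gripper's body (75 mm by 177 mm) begins 78 mm behind the grasp point.
Start: joints at [1.255, 0.3, 1.521, -0, 1.321, -0.067], TCP at [0.135, 0.533, 0.205] pointing down, gripper open.
Joint ranges: [-3.03, 3.03], [-0.79, 2.21], [0.23, 2.52], [-1.04, 4.18], [0, 3.07], [-2.55, 2.55]. Speed limits (rad/s): [2.22, 2.22, 2.57, 3.14, 3.14, 3.14].

### API

Orientations are given as [roll, pitch, yaw] about the fixed x, y, z axes, in that order (R = Rz(yaw) Ry(pitch) Rx(roll)).
In Python, from station import get_obs, camera, ticket, ctrl gives the robot as it stands.
- The arm moves only by the tool step_arm, never from a script. Its argument "motion" is a list that holds one entry, the list of rows, each a list of 6 numbers: the shift along the tool's x, y, z in m, then the turn, a rotation vector about the tool's x, y, z in degrees. A call has 1 to 12 rows; each row shifts and turns the commanded pose from where the row before left it, along the tool's axes as they then stand; what a row does not reach is not made up. A row lasts 1/8 s, in which the tool goes at most 62.5 mm and 10.7 degrees, less where a joint would pass 70% of its speed; a pose out of reach is approached as far as the arm can. A call is refused whole if a number of a shift passes 0.0625 or a number of a turn 10.7, either way. A call with a gripper value outside its range is refused whole. "fingers" is the finger opening in m, from 0 to 0.094, set as the call begins (left out, the last holds). The fingers move at their own pace and stop on an object; "squeeze" is the grip in N (left out, the last holds). Time passes only in rows, so rows that do not move let the fingers close. It gives the time, the measured TCP pose, the force and the opening at its end, in the units of the state.
- get_obs(): the state, without advancing time (a new reading comes with each control period).
- camera(name): name is "scene" or "top" or "wrist"; returns a dict with "pixels" (384x512x3 uint8, red, green, blue), "fx", "fy", "cx", "cy" (pixels), "extrinsics" (4x4, takes a point from world to camera coordinates); the wrist camera has in their place "T_tool_cam" (4x4, takes a point from camera to tool coordinates, whose origin is the TCP and whose axes are the tool frame's). Camera axes: x right, y up, looking along -z (the intrinsics and any distortion apply to the point x, -y, -z); pixel columns grow to the right and rows downward; lengths in m; the calibration is good to about 2 mm. A picture is of the moment at which its call begins: read the wrist's pose just before it. There is no depth.
- ticket.hand_in(): hands the job in, once; it reports no verdict.
The state is a dict: "time_s": time; "qpos": joint angles; "joint_vel": joint speeds; "tau": joint torques, N m; "ee_pos": TCP position; "eef_rot": TCP orientation; "force": force on the tool from outside, world axes, zero at the start; "moment": the same for the moment, N m; "grip_width": finger opening in m.
Only numpy, scipy, OpenCV 4.12 (cv2) and the standard library are available. Lean on these libraries where they do the work, as an engineer would, in place of code of your own. Each camera call takes 0.05 s, during which the arm holds its last target.

## Working session

There is one attempt and no reset: what is moved stays moved. The work goes in short steps, Python scripts to look and compute and a tool call to move; the robot and the scene stay as the last step left them, time stands still between calls to the robot, and variables do not carry over. Pictures are saved under pics/ and viewed, and the job is handed in when it is done.

Besides the shell and the picture viewer there is one more tool, called after "Call:" as name(argument=value, ...) on one line, values as JSON. step_arm: Moves the arm, as the interface text tells. Its arguments: {"type":"object","properties":{"motion":{"type":"array","items":{"type":"array","items":{"type":"array","items":{"type":"number"}}}},"fingers":{"type":"number"},"squeeze":{"type":"number"}},"required":["motion"]}

```bash
mkdir -p pics; ls
python3 - <<'E'
from station import get_obs,camera,ctrl
import cv2,numpy as np,pickle
o=get_obs();print(o,ctrl.hold_point_z)
d={}
for n in ["scene","top","wrist"]:
    c=camera(n);d[n]=c
    cv2.imwrite(f"pics/{n}0.png",c["pixels"][:,:,::-1])
    print(n,{k:(v if k!="pixels" else v.shape) for k,v in c.items()})
d['obs']=o
pickle.dump(d,open("c0.pkl","wb"))
E
```

```text
pics
{'time_s': 0.0, 'qpos': array([ 1.25537636e+00,  3.00460733e-01,  1.52157905e+00,  1.57723747e-05,
        1.32070086e+00, -6.66080931e-02]), 'joint_vel': array([-0.00033785, -0.0008027 , -0.0006926 ,  0.00121899, -0.00147348,
       -0.000176  ]), 'tau': array([ 2.63911184e-03, -5.31801188e+01, -3.52747965e+01,  7.09198276e-02,
        2.42471328e-02, -9.14376483e-05]), 'ee_pos': array([0.13536057, 0.5328126 , 0.20489288]), 'eef_rot': array([-1.65071139,  1.56964823, -1.89952717]), 'force': array([ 0.74421711, -0.54843429, -0.49767255]), 'moment': array([ 0.01380036, -0.02726478,  0.03673663]), 'grip_width': 0.09396908833863601} 0.0188
scene {'pixels': (384, 512, 3), 'fx': 358.9655167752383, 'fy': 358.9655167752383, 'cx': 255.12456801754, 'cy': 196.55199609704107, 'extrinsics': array([[-0.65791363,  0.75300525,  0.01152159,  0.30116454],
       [-0.40827971, -0.36949313,  0.83473499,  0.10967216],
       [ 0.63281698,  0.54447949,  0.55053133, -1.3837958 ],
       [ 0.        ,  0.        ,  0.        ,  1.        ]])}
top {'pixels': (384, 512, 3), 'fx': 398.1713101695324, 'fy'
[... 216 characters left out ...]
27479411e-01,
        -5.17129853e-01],
       [-1.27784325e-01,  1.15189416e-02,  9.91735086e-01,
        -1.26013549e+00],
       [ 0.00000000e+00,  0.00000000e+00,  0.00000000e+00,
         1.00000000e+00]])}
wrist {'pixels': (384, 512, 3), 'fx': 281.4339438514961, 'fy': 281.4339438514961, 'cx': 251.4376994726241, 'cy': 190.26827314966948, 'T_tool_cam': array([[ 8.62769778e-05,  2.59206273e-01, -9.65821982e-01,
        -1.79918921e-01],
       [ 9.99999728e-01, -7.30189567e-04, -1.06637418e-04,
        -7.15785369e-04],
       [-7.32874222e-04, -9.65821710e-01, -2.59206266e-01,
        -7.53748699e-02],
       [ 0.00000000e+00,  0.00000000e+00,  0.00000000e+00,
         1.00000000e+00]])}
```

View pics/scene0.png

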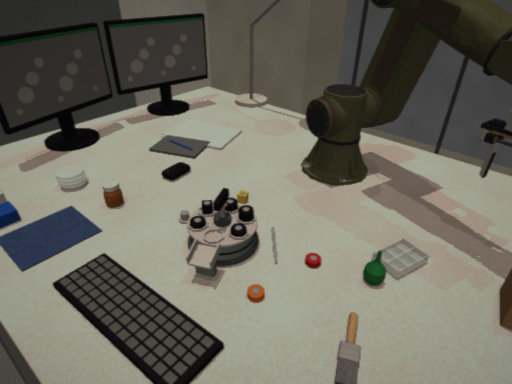

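View pics/top0.png

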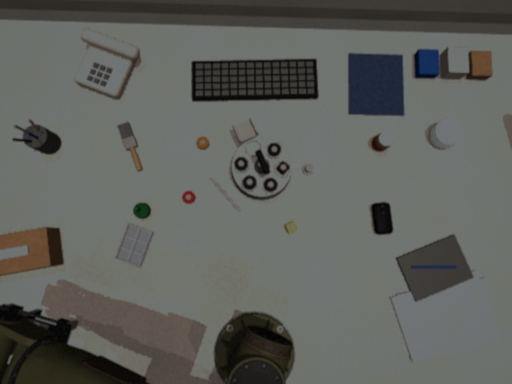

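View pics/wrist0.png

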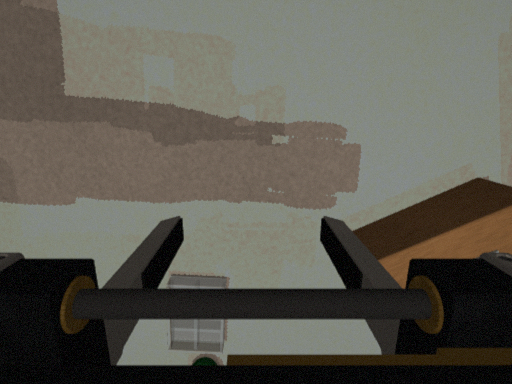

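Run:
```python
import cv2,pickle
d=pickle.load(open("c0.pkl","rb"))
a=d['top']['pixels'][110:220,200:330][:,:,::-1]
a=cv2.convertScaleAbs(a,alpha=1.6)
cv2.imwrite("pics/t0c.png",cv2.resize(a,None,fx=6,fy=5.4,interpolation=cv2.INTER_CUBIC)[:590])
a=d['scene']['pixels'][180:280,170:290][:,:,::-1]
a=cv2.convertScaleAbs(a,alpha=1.5)
cv2.imwrite("pics/s0c.png",cv2.resize(a,None,fx=6,fy=6,interpolation=cv2.INTER_CUBIC))
```

```text
(no output)
```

View pics/t0c.png

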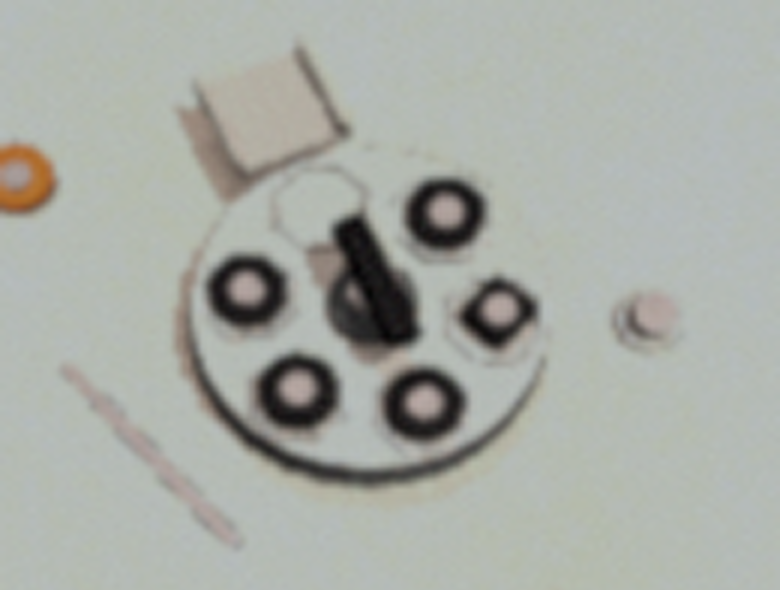

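View pics/s0c.png

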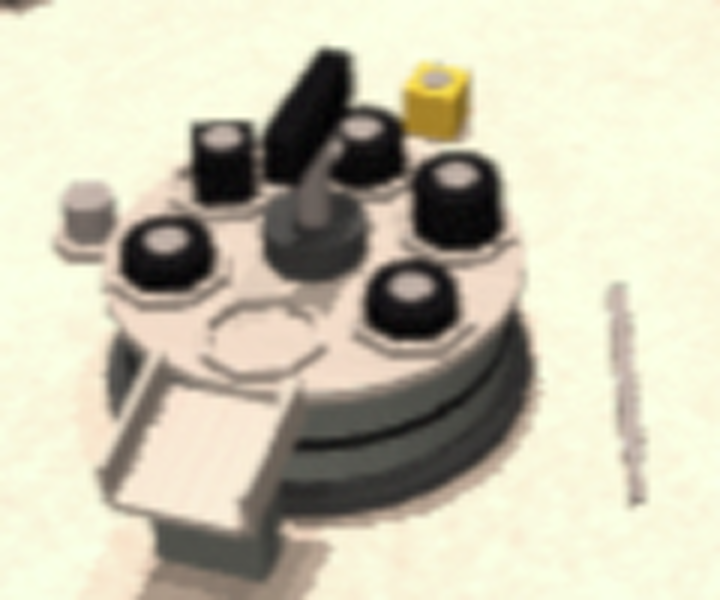

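The top view shows five black mounts and the bar at about (262,160). Candidates for the square mount are:
- **Black square block:** (283,168), two pockets clockwise from the chute. It matches the description.
- **Yellow cube:** (291,227), excluded by colour.
- **Orange puck:** (203,143), excluded as a look-alike.
- **Red puck:** (189,197), excluded as a look-alike.

I choose the black block, so the carousel must turn about +120° (counter-clockwise). The close crops confirm it is square.

```bash
cat > h.py <<'E'
import numpy as np,cv2
from scipy.spatial.transform import Rotation as R
def ray(c,u,v,ext=None):
    E=c["extrinsics"] if ext is None else ext
    d=np.array([(u-c["cx"])/c["fx"],-(v-c["cy"])/c["fy"],-1.])
    Rm=E[:3,:3];o=-Rm.T@E[:3,3]
    return o,Rm.T@d
def plane(c,u,v,z,ext=None):
    o,d=ray(c,u,v,ext);return o+d*(z-o[2])/d[2]
def proj(c,p):
    q=c["extrinsics"]@np.append(p,1);return np.array([c["cx"]+c["fx"]*q[0]/-q[2],c["cy"]-c["fy"]*q[1]/-q[2]])
def rot(o): return R.from_euler('xyz',o["eef_rot"]).as_matrix()
def wext(c,o):
    T=np.eye(4);T[:3,:3]=rot(o);T[:3,3]=o["ee_pos"]
    return np.linalg.inv(T@c["T_tool_cam"])
E
python3 - <<'E'
import pickle,numpy as np,cv2
from h import *
d=pickle.load(open("c0.pkl","rb"));c=d['top'];im=c['pixels'].astype(int)
g=im.max(2)
m=((g<45)*255).astype(np.uint8);m[:, :230]=0;m[:,295:]=0;m[:140]=0;m[202:]=0
n,l,s,cc=cv2.connectedComponentsWithStats(m)
for i in range(1,n):
    if s[i,4]>15:print(i,s[i],cc[i].round(1), cv2.minAreaRect(np.argwhere(l==i)[:,::-1].astype(np.float32)), plane(c,*cc[i],.144).round(4))
P=np.array([plane(c,200+u/6,110+v/5.4,z)[:2] for u,v,z in [(320,207,.076),(446,211,.088),(500,310,.100),(424,402,.095),(298,388,.102),(247,290,.088)]])
print(P, P.mean(0),[ (P[i]+P[(i+3)%6])/2 for i in range(3)])
print(np.degrees(np.arctan2(*(P-P.mean(0)).T[::-1])),np.linalg.norm(P-P.mean(0),axis=1))
for p in [(347,217),(402,343)]: print(plane(c,200+p[0]/6,110+p[1]/5.4,.158))
E
```

```text
1 [268 144  12  12  80] [273.5 149.6] ((273.5, 149.5), (11.0, 11.0), 90.0) [ 0.6243 -0.0439  0.144 ]
2 [255 150  15  24 210] [261.4 163.7] ((260.0, 163.00001525878906), (24.149534225463867, 12.521980285644531), 63.43495178222656) [ 0.58   -0.0081  0.144 ]
3 [235 158  12  12  80] [240.6 163.8] ((240.5, 163.5), (11.0, 11.0), 90.0) [0.5783 0.054  0.144 ]
4 [277 162  12  12  49] [281.8 168.3] ((282.5000305175781, 167.50001525878906), (8.485280990600586, 9.899494171142578), 45.0) [ 0.5678 -0.0696  0.144 ]
5 [243 176  13  13  89] [249.3 182.5] ((249.0, 182.0), (12.0, 12.0), 90.0) [0.5224 0.0267 0.144 ]
6 [264 179  13  12  85] [269.8 184.7] ((270.0, 184.5), (11.0, 12.0), 90.0) [ 0.5174 -0.0344  0.144 ]
8 [235 183  24  16  42] [246.2 192.9] ((245.5117645263672, 192.0529327392578), (27.457347869873047, 3.988218069076538), 32.47119140625) [0.4911 0.0349 0.144 ]
[[ 0.64244889  0.01633198]
 [ 0.63896394 -0.04979392]
 [ 0.57876148 -0.07790687]
 [ 0.52511741 -0.03975757]
 [ 0.53059765  0.0254794 ]
 [ 0.5894554   0.05344308]] [ 0.58422413 -0.01203398] [array([ 0.58378315, -0.0117128 ]), array([ 0.5847808 , -0.01215726]), array([ 0.58410844, -0.0122319 ])]
[  25.97443717  -34.59820219  -94.74052701 -154.8714074   145.02601788
   85.4320756 ] [0.0647669  0.06650008 0.066099   0.06528554 0.06544504 0.0656857 ]
[0.617947  0.0035794 0.158    ]
[ 0.54842332 -0.02492383  0.158     ]
```

Run:
```python
import pickle,numpy as np
from h import *
o=pickle.load(open("c0.pkl","rb"))['obs'];M=rot(o);print(M.round(3))
print(np.degrees(np.arctan2(M[1,1],M[0,1])),np.degrees(np.arctan2(M[1,2],M[0,2])))
t=np.array([.584,-.012,0.25])-o['ee_pos'];print(t,np.degrees(np.arctan2(-.012,.584)),np.degrees(o['qpos']))
```

```text
[[-0.     0.246  0.969]
 [-0.001  0.969 -0.246]
 [-1.    -0.001 -0.   ]]
75.74390878346294 -14.256097226265396
[ 0.44863943 -0.5448126   0.04510712] -1.177144885982063 [ 7.19277673e+01  1.72151319e+01  8.71800579e+01  9.03690506e-04
  7.56705852e+01 -3.81636262e+00]
```

Call:
step_arm(motion=[[[-0.002,-0.0232,0.0316,0,0,0],[-0.002,-0.0232,0.0316,0,0,0],[-0.002,-0.0232,0.0316,0,0,0],[-0.002,-0.0232,0.0316,0,0,0],[-0.002,-0.0232,0.0316,0,0,0],[-0.002,-0.0232,0.0316,0,0,0],[-0.002,-0.0232,0.0316,0,0,0],[-0.002,-0.0232,0.0316,0,0,0],[-0.002,-0.0232,0.0316,0,0,0]]], fingers=0.05)

```text
time_s: 1.27
ee_pos: [0.3603, 0.2595, 0.2234]
eef_rot: [-2.337, 1.571, -2.586]
force: [0.4, -0.1, 0.4]
grip_width: 0.0503
```

Call:
step_arm(motion=[[[-0.002,-0.0232,0.0316,0,0,0],[-0.002,-0.0232,0.0316,0,0,0],[-0.002,-0.0232,0.0316,0,0,0],[-0.002,-0.0232,0.0316,0,0,0],[-0.002,-0.0232,0.0316,0,0,0],[-0.002,-0.0232,0.0316,0,0,0],[-0.002,-0.0232,0.0316,0,0,0],[-0.002,-0.0232,0.0316,0,0,0],[-0.002,-0.0232,0.0316,0,0,0]]])

```text
time_s: 2.4
ee_pos: [0.5845, -0.0129, 0.2412]
eef_rot: [-2.983, 1.57, 3.051]
force: [0.7, 0.5, 0.0]
grip_width: 0.0501
```

Call:
step_arm(motion=[[[0,0,0,10,0,0],[0,0,0,10,0,0],[0,0,0,10,0,0],[0,0,0,10,0,0],[0,0,0,10,0,0],[0,0,0,10,0,0],[0,0,0,10,0,0],[0,0,0,10,0,0],[0,0,0,10,0,0],[0,0,0,10,0,0],[0,0,0,10,0,0],[0,0,0,10,0,0]]])

```text
time_s: 3.9
ee_pos: [0.5838, -0.0117, 0.2411]
eef_rot: [-0.839, 1.57, 3.095]
force: [0.5, -0.1, 0.3]
grip_width: 0.0498
```

Call:
step_arm(motion=[[[0,0,0,10,0,0],[0,0,0,10,0,0],[0,0,0,0,0,0],[0,0,0,0,0,0]]])

```text
time_s: 4.4
ee_pos: [0.5839, -0.0118, 0.2413]
eef_rot: [-0.569, 1.571, 3.026]
force: [-0.7, -0.2, -0.0]
grip_width: 0.0496
```

Run:
```python
from station import get_obs,camera
import cv2,pickle,numpy as np
from h import *
o=get_obs();c=camera("wrist");M=rot(o)
print(o['time_s'],o['ee_pos'],M.round(3),np.degrees(o['qpos']).round(1),o['force'],o['grip_width'],np.degrees(np.arctan2(M[1,1],M[0,1])))
pickle.dump((o,c),open("w1.pkl","wb"))
cv2.imwrite("pics/w1.png",c["pixels"][:,:,::-1])
```

```text
4.4 [ 0.58385557 -0.01175067  0.24130395] [[-0.     0.438 -0.899]
 [ 0.    -0.899 -0.438]
 [-1.    -0.     0.   ]] [-4.7 20.2 78.4  0.  81.4 59.3] [-0.67383592 -0.22739266 -0.04930633] 0.04961198169958482 -64.03037764868417
```

View pics/w1.png

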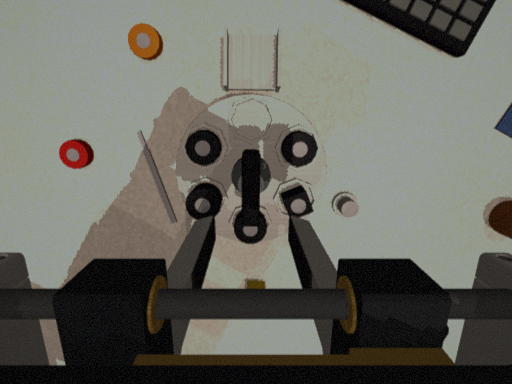

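Run:
```python
import cv2,pickle,numpy as np
from h import *
o,c=pickle.load(open("w1.pkl","rb"));E=wext(c,o)
a=c["pixels"][90:250,170:335][:,:,::-1]
cv2.imwrite("pics/w1c.png",cv2.resize(cv2.convertScaleAbs(a,alpha=1.5),None,fx=3.6,fy=3.6,interpolation=cv2.INTER_CUBIC))
im=c['pixels'].max(2)
for r in (155,165,175,185,195,205,210): 
    x=[k for k in range(235,268) if im[r,k]<30]; print(r,x[0],x[-1])
print(im[145:155,251],im[205:216,251])
# axis via opposite mounts/pockets
M=rot(o)
for u,v,z in [(251,150,.158),(251,119,.076),(204,148,.088),(300,149,.088),(204,204,.102),(298,205,.1),(250,230,.095)]:
    p=plane(c,u,v,z,E); q=M.T@(p-o['ee_pos']);print(p.round(4),q.round(4))
```

```text
155 243 259
165 241 260
175 242 259
185 242 259
195 242 258
205 242 258
210 242 258
[105 109 109  95  53  19   9   6  10  16] [13 14 12 11 17 28 19 21 19 15 16]
[0.6225 0.007  0.158 ] [ 0.0833  0.0001 -0.0429]
[0.6466 0.0188 0.076 ] [ 0.1653 -0.     -0.0698]
[0.5927 0.0542 0.088 ] [ 0.1533 -0.0554 -0.0368]
[ 0.6412 -0.0481  0.088 ] [ 0.1533  0.0578 -0.0357]
[0.5342 0.0263 0.102 ] [ 0.1393 -0.0559  0.0279]
[ 0.5818 -0.0755  0.1   ] [0.1413 0.0564 0.0298]
[ 0.5256 -0.0388  0.095 ] [ 0.1463 -0.0012  0.0642]
```

View pics/w1c.png

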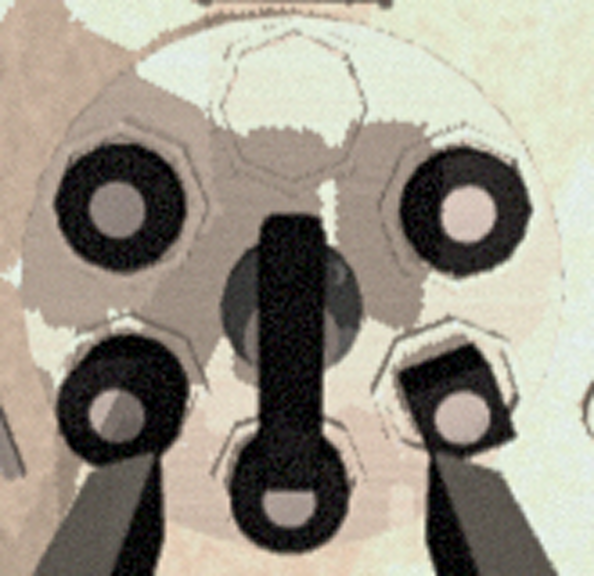

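The bar is centred at column 251 and aligned with the tool to about 0.5°. The wrist view puts the axis 2–4 mm towards tool −z, so I'll shift 2 mm and descend.

Call:
step_arm(motion=[[[0.02,0,-0.002,0.5,0,0],[0.025,0,0,0,0,0],[0.025,0,0,0,0,0],[0.02,0,0,0,0,0],[0.015,0,0,0,0,0],[0.011,0,0,0,0,0],[0,0,0,0,0,0],[0,0,0,0,0,0]]])

```text
time_s: 5.45
ee_pos: [0.586, -0.0109, 0.1261]
eef_rot: [2.62, 1.57, -0.081]
force: [-0.4, 0.6, 0.4]
grip_width: 0.0502
```

Run:
```python
from station import get_obs,camera
import cv2
o=get_obs();print(o['ee_pos'],o['force'])
c=camera("scene")
a=c["pixels"][150:280,150:310][:,:,::-1]
cv2.imwrite("pics/s1.png",cv2.resize(cv2.convertScaleAbs(a,alpha=1.5),None,fx=4.5,fy=4.5))
c=camera("wrist")
cv2.imwrite("pics/w2.png",c["pixels"][:,:,::-1])
```

```text
[ 0.58601575 -0.01090419  0.12612899] [-0.36118759  0.62523701  0.36520454]
```

View pics/s1.png

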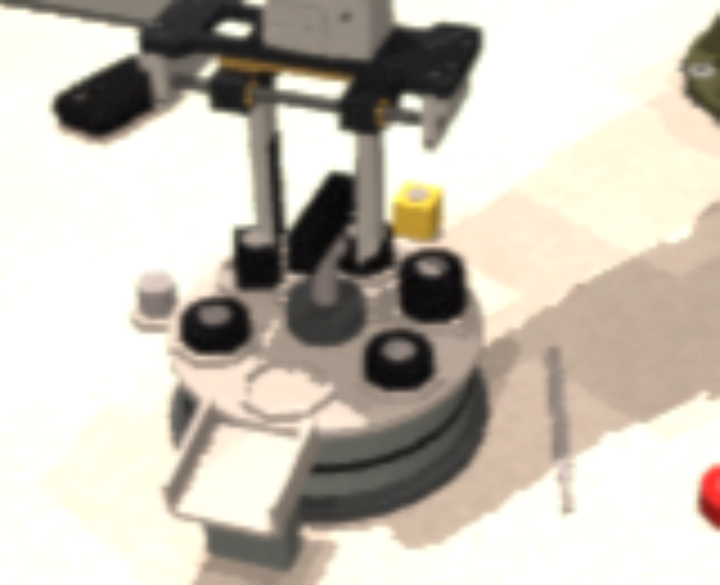

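View pics/w2.png

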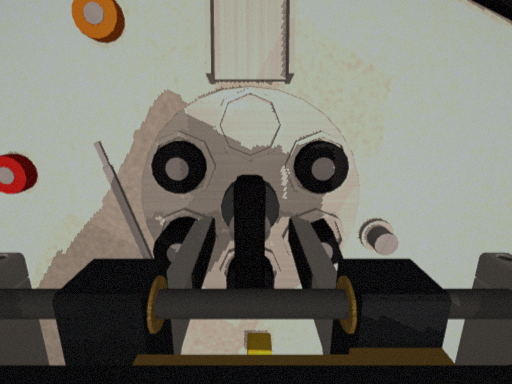

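The fingers straddle the bar, with the bar at about column 250 in the wrist view, and nothing is touched. Closing now.

Call:
step_arm(motion=[[[0,0,0,0,0,0],[0,0,0,0,0,0],[0,0,0,0,0,0],[0,0,0,0,0,0],[0,0,0,0,0,0],[0,0,0,0,0,0]]], fingers=0.0, squeeze=35)

```text
time_s: 6.3
ee_pos: [0.5852, -0.0099, 0.1255]
eef_rot: [-1.299, 1.569, 2.284]
force: [-4.4, 6.5, 3.7]
grip_width: 0.0179
```

Call:
step_arm(motion=[[[-0.003,-0.001,0,0,0,0],[-0.003,0,0,0,0,0],[-0.003,0,0,0,0,0],[-0.003,0,0,0,0,0],[0,0,0,0,0,0],[0,0,0,0,0,0]]])

```text
time_s: 7.05
ee_pos: [0.5851, -0.0099, 0.1373]
eef_rot: [-0.92, 1.57, 2.662]
force: [2.5, 2.4, -10.5]
grip_width: 0.0178
```

```bash
cat > st.py <<'E'
from station import get_obs
import numpy as np
from h import *
o=get_obs();M=rot(o)
print(o['time_s'],o['ee_pos'].round(4),'F',o['force'].round(1),'Ftool',(M.T@o['force']).round(1),'mom',o['moment'].round(2),'w',round(o['grip_width'],4),'yaw',np.degrees(np.arctan2(M[1,1],M[0,1])).round(2),'q6',np.degrees(o['qpos'][5]).round(1))
E
python3 st.py
```

```text
7.05 [ 0.5851 -0.0099  0.1373] F [  2.5   2.4 -10.5] Ftool [10.5 -1.1 -3.3] mom [ 0.47 -0.39  0.04] w 0.0178 yaw -64.75 q6 60.2
```

The knob is up about 11.8 mm with a 10.5 N pull. I'll make a test turn next.

Call:
step_arm(motion=[[[0,0,0,-5,0,0],[0,0,0,-5,0,0],[0,0,0,-5,0,0],[0,0,0,-5,0,0],[0,0,0,-5,0,0],[0,0,0,-5,0,0],[0,0,0,0,0,0]]])

```text
time_s: 7.92
ee_pos: [0.5857, -0.0106, 0.1375]
eef_rot: [1.588, 1.569, -0.589]
force: [7.6, -1.4, -11.3]
grip_width: 0.0176
```

```bash
python3 st.py
```

```text
7.925 [ 0.5857 -0.0106  0.1375] F [  7.6  -1.4 -11.3] Ftool [11.3  7.  -3.2] mom [-0.24 -1.02 -0.02] w 0.0176 yaw -34.7 q6 30.1
```

Call:
step_arm(motion=[[[0,0.001,-0.0005,-6,0,0],[0,0,0,-6,0,0],[0,0,0,-6,0,0],[0,0,0,-6,0,0],[0,0,0,-6,0,0],[0,0,0,0,0,0]]])

```text
time_s: 8.68
ee_pos: [0.5867, -0.0109, 0.1374]
eef_rot: [0.733, 1.569, -0.92]
force: [6.7, -2.1, -11.4]
grip_width: 0.0177
```

```bash
python3 st.py
```

```text
8.675 [ 0.5867 -0.0109  0.1374] F [  6.7  -2.1 -11.4] Ftool [11.4  6.8  1.5] mom [-0.46 -0.9  -0.02] w 0.0177 yaw -4.69 q6 0.1
```

Call:
step_arm(motion=[[[0,0,0,-6,0,0],[0,0,0,-6,0,0],[0,0,0,-6,0,0],[0,0,0,-6,0,0],[0,0,0,-6,0,0],[0,0,0,0,0,0]]])

```text
time_s: 9.43
ee_pos: [0.5876, -0.0107, 0.1379]
eef_rot: [0.86, 1.567, -0.268]
force: [12.5, -1.3, -12.7]
grip_width: 0.0178
```

```bash
python3 st.py
```

```text
9.425 [ 0.5876 -0.0107  0.1379] F [ 12.5  -1.3 -12.7] Ftool [12.7 10.7  6.5] mom [-0.28 -1.88 -0.03] w 0.0178 yaw 25.32 q6 -29.9
```

Call:
step_arm(motion=[[[0.001,0.0014,0.0006,-5,0,0],[0,0,0,-5,0,0],[0,0,0,-5,0,0],[0,0,0,-5,0,0],[0,0,0,0,0,0],[0,0,0,0,0,0]]])

```text
time_s: 10.18
ee_pos: [0.5882, -0.0103, 0.1364]
eef_rot: [0.35, 1.57, -0.431]
force: [7.0, 1.0, -11.7]
grip_width: 0.018
```

```bash
python3 st.py
python3 - <<'E'
from station import camera
import cv2
c=camera("scene")
a=c["pixels"][150:280,150:310][:,:,::-1]
cv2.imwrite("pics/s2.png",cv2.resize(cv2.convertScaleAbs(a,alpha=1.5),None,fx=4.5,fy=4.5))
E
```

```text
10.175 [ 0.5882 -0.0103  0.1364] F [  7.    1.  -11.7] Ftool [11.7  5.6  4.2] mom [ 0.13 -0.99 -0.01] w 0.018 yaw 45.24 q6 -49.8
```

View pics/s2.png

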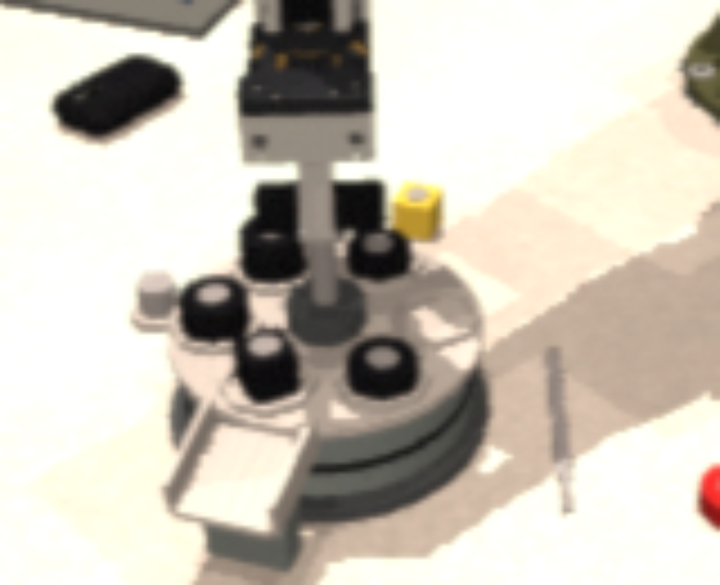

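Call:
step_arm(motion=[[[0.001,0.0007,0.0007,0,0,0],[0.001,0,0,0,0,0],[0,0,0,0,0,0],[0,0,0,0,0,0]]])

```text
time_s: 10.72
ee_pos: [0.5884, -0.0103, 0.1342]
eef_rot: [-2.126, 1.569, -2.908]
force: [-5.4, -3.2, -11.0]
grip_width: 0.0179
```

```bash
python3 st.py
```

```text
10.725 [ 0.5884 -0.0103  0.1342] F [ -5.4  -3.2 -11. ] Ftool [11.  -6.1 -1.6] mom [-0.45  0.88 -0.01] w 0.0179 yaw 45.24 q6 -49.8
```

Call:
step_arm(motion=[[[0.001,0,0,0,0,0],[0,0,0,0,0,0],[0,0,0,0,0,0]]])

```text
time_s: 11.1
ee_pos: [0.5884, -0.0103, 0.1332]
eef_rot: [-2.122, 1.569, -2.904]
force: [-5.3, -1.2, -10.0]
grip_width: 0.0177
```

```bash
python3 st.py
```

```text
11.1 [ 0.5884 -0.0103  0.1332] F [ -5.3  -1.2 -10. ] Ftool [10.  -4.6 -2.9] mom [-0.44  0.83  0.03] w 0.0177 yaw 45.24 q6 -49.8
```

Call:
step_arm(motion=[[[0.0005,-0.0003,0,0,0,0],[0,0,0,0,0,0],[0,0,0,0,0,0]]])

```text
time_s: 11.48
ee_pos: [0.5884, -0.0103, 0.1328]
eef_rot: [-2.259, 1.57, -3.04]
force: [-5.0, -0.6, -10.6]
grip_width: 0.0174
```

Call:
step_arm(motion=[[[0.0005,0,0,0,0,0],[0,0,0,0,0,0],[0,0,0,0,0,0]]])

```text
time_s: 11.85
ee_pos: [0.5884, -0.0103, 0.1325]
eef_rot: [-2.203, 1.57, -2.984]
force: [-5.8, -0.7, -8.2]
grip_width: 0.0176
```

```bash
python3 st.py
```

```text
11.85 [ 0.5884 -0.0103  0.1325] F [-5.8 -0.7 -8.2] Ftool [ 8.2 -4.6 -3.6] mom [-0.3   1.01 -0.01] w 0.0176 yaw 45.25 q6 -49.8
```

Call:
step_arm(motion=[[[0.0005,0,0,0,0,0],[0,0,0,0,0,0],[0,0,0,0,0,0]]])

```text
time_s: 12.22
ee_pos: [0.5885, -0.0103, 0.1324]
eef_rot: [-1.988, 1.57, -2.769]
force: [-6.9, -0.7, -4.5]
grip_width: 0.0177
```

```bash
python3 st.py
```

```text
12.225 [ 0.5885 -0.0103  0.1324] F [-6.9 -0.7 -4.5] Ftool [ 4.5 -5.3 -4.5] mom [-0.26  1.37 -0.01] w 0.0177 yaw 45.25 q6 -49.8
```

The key is on the plain ring, since the pull drops as I lower. I'll now feel for the notch in small turns.

Call:
step_arm(motion=[[[0.0003,0,0,-1,0,0],[0,0,0,-1,0,0],[0,0,0,0,0,0],[0,0,0,0,0,0]]])

```text
time_s: 12.72
ee_pos: [0.5885, -0.0103, 0.132]
eef_rot: [-2.199, 1.57, -2.945]
force: [-6.0, -0.6, -6.1]
grip_width: 0.0178
```

```bash
python3 st.py
```

```text
12.725 [ 0.5885 -0.0103  0.132 ] F [-6.  -0.6 -6.1] Ftool [ 6.1 -4.5 -4. ] mom [-0.16  1.32 -0.06] w 0.0178 yaw 47.25 q6 -51.8
```

Call:
step_arm(motion=[[[0,0,0,-1,0,0],[0,0,0,-0.5,0,0],[0,0,0,0,0,0]]])

```text
time_s: 13.1
ee_pos: [0.5885, -0.0102, 0.1316]
eef_rot: [-2.481, 1.57, 3.082]
force: [-4.4, -0.9, -10.3]
grip_width: 0.0177
```

```bash
python3 st.py
```

```text
13.1 [ 0.5885 -0.0102  0.1316] F [ -4.4  -0.9 -10.3] Ftool [10.3 -3.5 -2.7] mom [-0.23  0.84  0.  ] w 0.0177 yaw 48.76 q6 -53.3
```

Call:
step_arm(motion=[[[0,0,0,-1,0,0],[0,0,0,-0.5,0,0],[0,0,0,0,0,0]]])

```text
time_s: 13.48
ee_pos: [0.5885, -0.0102, 0.1316]
eef_rot: [-2.561, 1.57, 3.029]
force: [-5.4, 0.2, -10.4]
grip_width: 0.0176
```

```bash
python3 st.py
```

```text
13.475 [ 0.5885 -0.0102  0.1316] F [ -5.4   0.2 -10.4] Ftool [10.4 -3.4 -4.3] mom [-0.11  0.93  0.01] w 0.0176 yaw 50.26 q6 -54.8
```

The pull is back to about 10 N and z has dropped to roughly 6 mm, which suggests the key is over the notch. I'll confirm by lowering further.

Call:
step_arm(motion=[[[0.0005,0,0,0,0,0],[0.0005,0,0,0,0,0],[0,0,0,0,0,0],[0,0,0,0,0,0]]])

```text
time_s: 13.98
ee_pos: [0.5885, -0.0102, 0.1306]
eef_rot: [-2.581, 1.57, 3.008]
force: [-5.8, -1.6, -8.8]
grip_width: 0.0176
```

```bash
python3 st.py
```

```text
13.975 [ 0.5885 -0.0102  0.1306] F [-5.8 -1.6 -8.8] Ftool [ 8.8 -4.9 -3.5] mom [-0.16  0.9   0.04] w 0.0176 yaw 50.25 q6 -54.8
```

Call:
step_arm(motion=[[[0.001,0,0,0,0,0],[0.001,0,0,0,0,0],[0,0,0,0,0,0],[0,0,0,0,0,0]]])

```text
time_s: 14.48
ee_pos: [0.5885, -0.0102, 0.1286]
eef_rot: [-2.621, 1.57, 2.969]
force: [-5.7, 0.0, -9.9]
grip_width: 0.0178
```

```bash
python3 st.py
```

```text
14.475 [ 0.5885 -0.0102  0.1286] F [-5.7  0.  -9.9] Ftool [ 9.9 -3.6 -4.4] mom [-0.12  0.93  0.09] w 0.0178 yaw 50.26 q6 -54.8
```

Call:
step_arm(motion=[[[0.001,0,0,0,0,0],[0.001,0,0,0,0,0],[0,0,0,0,0,0],[0,0,0,0,0,0]]])

```text
time_s: 14.98
ee_pos: [0.5885, -0.0102, 0.1267]
eef_rot: [-2.63, 1.57, 2.959]
force: [-5.8, -0.6, -8.2]
grip_width: 0.0178
```

```bash
python3 st.py
```

```text
14.975 [ 0.5885 -0.0102  0.1267] F [-5.8 -0.6 -8.2] Ftool [ 8.2 -4.2 -4. ] mom [-0.16  1.03  0.  ] w 0.0178 yaw 50.25 q6 -54.8
```

Call:
step_arm(motion=[[[0,0,0,0,0,0],[0,0,0,0,0,0],[0,0,0,0,0,0],[0,0,0,0,0,0],[0,0,0,0,0,0]]], fingers=0.05)

```text
time_s: 15.6
ee_pos: [0.5887, -0.0103, 0.1267]
eef_rot: [0.756, 1.571, 0.062]
force: [0.2, -0.2, -0.7]
grip_width: 0.0497
```

```bash
python3 st.py
python3 - <<'E'
from station import camera
import cv2
c=camera("scene")
a=c["pixels"][150:280,150:310][:,:,::-1]
cv2.imwrite("pics/s3.png",cv2.resize(cv2.convertScaleAbs(a,alpha=1.5),None,fx=4.5,fy=4.5))
c=camera("wrist")
cv2.imwrite("pics/w3.png",c["pixels"][:,:,::-1])
E
```

```text
15.6 [ 0.5887 -0.0103  0.1267] F [ 0.2 -0.2 -0.7] Ftool [ 0.7 -0.   0.3] mom [-0.09  0.03  0.02] w 0.0497 yaw 50.24 q6 -54.8
```

View pics/s3.png

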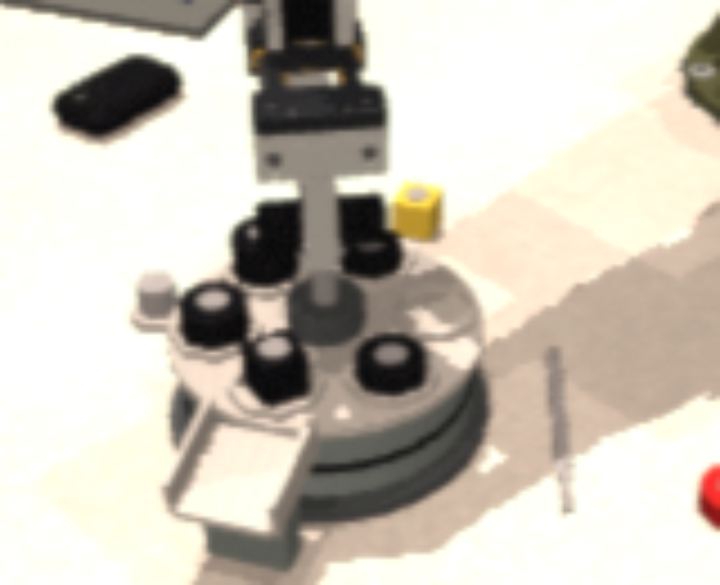

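View pics/w3.png

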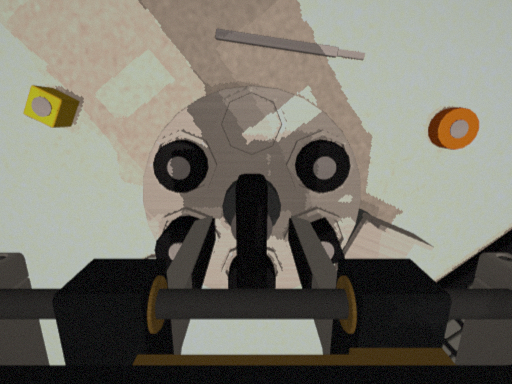

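The grip is released and the forces are zero. I'll retreat upward and check.

Call:
step_arm(motion=[[[-0.01,0,0,0,0,0],[-0.02,0,0,0,0,0],[-0.025,0,0,0,0,0],[-0.025,0,0,0,0,0],[-0.025,0,0,0,0,0],[-0.0098,0,0,0,0,0],[0,0,0,0,0,0]]])

```text
time_s: 16.58
ee_pos: [0.5888, -0.0103, 0.2418]
eef_rot: [0.597, 1.57, -0.097]
force: [-0.0, -0.1, -0.0]
grip_width: 0.0504
```

Run:
```python
from station import get_obs,camera
import cv2,pickle,numpy as np
from h import *
o0,c0=pickle.load(open("w1.pkl","rb"))
o=get_obs();c=camera("wrist");print(o['time_s'],o['ee_pos'],o['force']);pickle.dump((o,c),open("w4.pkl","wb"))
cv2.imwrite("pics/w4.png",c["pixels"][:,:,::-1])
for cc in (c0,c):
    im=cv2.cvtColor(cc['pixels'],cv2.COLOR_RGB2GRAY).astype(float)
    L=[]
    for r in range(156,182,2):
        row=im[r,225:275]; t=40
        k=np.where(row<t)[0]; k=k[(k>8)&(k<42)]
        a,b=k[0],k[-1]
        L.append((225+a-(t-row[a])/(row[a-1]-row[a]), 225+b+(t-row[b])/(row[b+1]-row[b])))
    L=np.array(L);print(np.median(L[:,1]-L[:,0]),L.round(1).tolist())
s=camera("scene");a=s["pixels"][150:280,150:310][:,:,::-1]
cv2.imwrite("pics/s4.png",cv2.resize(cv2.convertScaleAbs(a,alpha=1.5),None,fx=4.5,fy=4.5))
```

```text
16.575 [ 0.58875511 -0.0102928   0.24176387] [-0.01171076 -0.12446644 -0.02332633]
30.52380952380949 [[241.6, 259.6], [240.4, 260.5], [237.8, 263.0], [236.5, 262.8], [234.8, 266.2], [233.9, 262.0], [233.3, 268.7], [234.5, 264.9], [232.3, 266.7], [229.0, 266.0], [234.2, inf], [234.5, 267.2], [234.3, 264.9]]
29.785714285714278 [[242.4, 260.2], [241.8, 260.4], [240.4, 262.4], [237.8, 264.4], [236.5, 266.2], [234.7, 264.5], [234.0, 269.0], [233.8, 267.5], [236.2, 270.3], [242.0, 265.2], [235.2, 268.3], [230.7, 264.4], [234.6, 267.2]]<stdin>:14: RuntimeWarning: divide by zero encountered in scalar divide
```

View pics/w4.png

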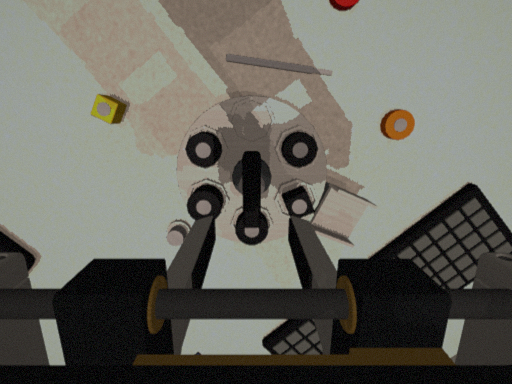

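View pics/s4.png

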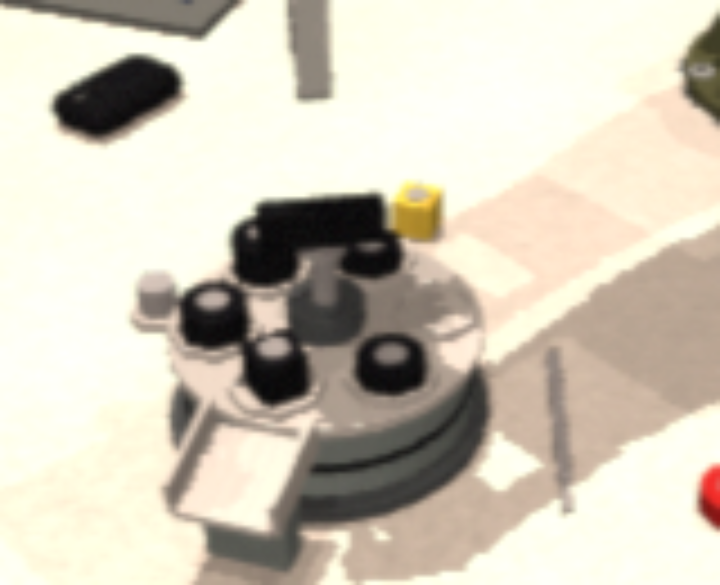

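Run:
```python
from station import camera
import cv2,pickle,numpy as np
from h import *
c=camera("scene");d=pickle.load(open("c0.pkl","rb"))['scene']
ax=np.array([.5865,-.011])
def corners(th,h):
    t=np.radians(th);e=np.array([np.cos(t),np.sin(t)]);n=np.array([-e[1],e[0]])
    return np.array([proj(c,[*(ax+i*.038*e+j*.009*n),z+h]) for z in (.130,.158) for i in(-1,1) for j in (-1,1)])
for im0,th,nm in((d,25.4,'a'),(c,140.4,'b')):
    S=8;x0,y0=195,170
    a=cv2.convertScaleAbs(im0['pixels'][170:240,195:265][:,:,::-1],alpha=1.5)
    a=cv2.resize(a,None,fx=S,fy=S,interpolation=cv2.INTER_NEAREST)
    for h,col in((0,(0,255,0)),(.0075,(0,0,255))):
        p=corners(th,h);hull=cv2.convexHull(((p-[x0,y0]+.5)*S).astype(np.int32))
        cv2.polylines(a,[hull],True,col,1)
    cv2.imwrite(f"pics/k{nm}.png",a)
```

```text
(no output)
```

View pics/ka.png

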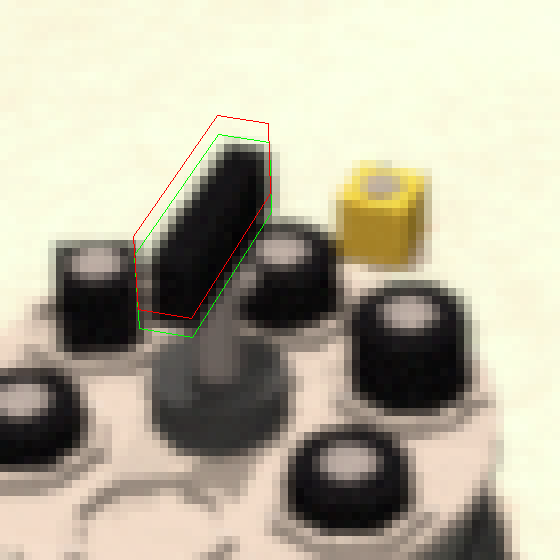

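View pics/kb.png

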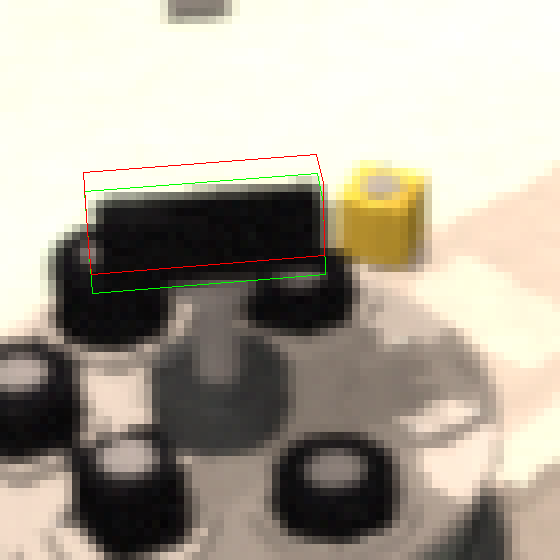

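In both overlays the bar sits just inside the green "home" outline and not the red "proud" one, which would be about 2 px higher. The mounts are upright and the square one is at the chute. Handing in.

```bash
python3 -c "
from station import ticket
print(ticket.hand_in())"
```

```text
the job is handed in; nothing more can be done
None
```

The square mount is at the take-off chute with the knob home in its notch. I handed the job in at about 17 s on the robot's clock.

- **What I did:** I gripped the bar, pulled the knob up about 12 mm and turned the carousel about +110°. I then lowered the key onto the plain ring and felt on in small turns. The notch came at about +115°, roughly 5° short of its nominal place. I followed the key down to about 1 mm, let go so the knob could snap home, and backed off upward.
- **Knob home:** The spring pull stayed at 8–10 N all the way down, so the key was in the notch and not resting on the ring. After I let go, the scene picture showed the bar at home height, matching the start picture.
- **Scene:** All five mounts stand upright in their pockets. The tweezers, stub holder, mouse and look-alikes near the housing look unmoved; I did not check the blower, brush, jar and tray again.
- **Robot:** The gripper is about 80 mm above the bar with zero force, touching nothing.
- **Checks that disagreed:** The top and wrist cameras put the carousel's axis about 3 mm apart, so I corrected by feel, with side forces up to about 13 N. My attempt to measure the bar's width in the wrist image failed because of shadow, so I used the scene picture instead. I did not test the lock by trying to turn the carousel.

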